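Lay a supply module on its back against the stop

ROBOT

A 6-joint arm with a two-finger parallel gripper is mounted at the origin on the work surface. World frame = base frame: x ahead of the robot, y to its left, z up, the work surface at z = 0. Lengths are in m, angles in rad, forces in N, time in s.
With the tool pointing down it reaches from about 0.275 to 0.85 m from the base axis. Payload 5.2 kg.
Tool frame: the origin (TCP) lies at the very end of the fingers, on their centre line; the grasp point (between the pads) lies 19 mm behind it; z points along the fingers, x is the direction in which the jaws open and shut, and the axes are right-handed (so a half turn about z gives the same grasp; the last joint's range is limited). The gripper opens to 85 mm and grips with 20 to 120 N. Pads are 22 mm wide; open, the fingers measure 114 mm over their backs; the gripper's body (76 mm by 85 mm) begins 54 mm behind the grasp point. The pads swing forward as they close: fully open they stand 13 mm farther back than shut.
Start: joints at [0.925, 0.259, 1.535, -0, 1.348, -0.203], TCP at [0.236, 0.497, 0.231] pointing down, gripper open.
Joint ranges: [-3.14, 3.14], [-0.91, 2.08], [0.19, 2.58], [-1.22, 4.36], [0.22, 2.71], [-3.12, 3.12]. Speed limits (rad/s): [2.57, 2.57, 3.14, 3.14, 3.14, 3.14].

INTERFACE

Orientations are given as a unit quaternion [x, y, z, w].
In Python, from bench import arm gives the robot as it stands. The module is installed in compiled form; this text tells all that it offers.
- The arm moves only by the tool drive_tool, never from a script. Its argument "motion" is a list of rows, each a list of 7 numbers: the shift along the world's x, y, z scaled (see below), then the turn, a rotation vector about the world's x, y, z scaled (see below), then the closure, from -1 (fully open) to 1 (shut). A call has 1 to 8 rows; each row shifts and turns the commanded pose from where the row before left it; what a row does not reach is not made up. The controller multiplies each number of a shift by 0.12 m and each number of a turn by 45 degrees. A row lasts 1/10 s, in which the tool goes at most 50 mm and 8.59 degrees, less where a joint would pass 70% of its speed; a pose out of reach is approached as far as the arm can. A call with a number of a shift or a turn outside -1 to 1 is refused whole. A call with a gripper value outside its range is refused whole. The fingers move at their own pace and stop on an object; "grip_force" is the grip in N (left out, the last holds). Time passes only in rows, so rows that do not move let the fingers close. It gives the time, the measured TCP pose, the force and the opening at its end, in the units of the state.
- arm.observe(): the state, without advancing time (a new reading comes with each control period).
- arm.capture(name): name is "side" or "top" or "wrist"; returns the picture (384x512x3 uint8, blue, green, red); there is no depth.
- arm.camera_params(name): a dict with "fov_y" (degrees; the focal length in pixels is half the picture's height over the tangent of half this angle, whatever the lens; pixels are square), "cx", "cy" (the principal point, pixels), "extrinsics" (4x4, takes a point from camera to world coordinates); the wrist camera has in their place "tool_from_camera" (4x4, takes a point from camera to tool coordinates, whose origin is the TCP and whose axes are the tool frame's). Camera axes: x right, y down, z forward; pixel columns grow to the right and rows downward; lengths in m; the calibration is good to about 2 mm. A picture is of the moment at which its call begins: read the wrist's pose just before it. camera_params takes no time and is no camera call.
- arm.job_done(): hands the job in, once; it reports no verdict.
The state is a dict: "time": time; "joint_positions": joint angles; "joint_velocities": joint speeds; "joint_efforts": joint torques, N m; "tool_pos": TCP position; "tool_rot": TCP orientation; "wrist_force": force on the tool from outside, world axes, zero at the start; "ft_torque": the same for the moment, N m; "width": opening from 0.0 (shut) to 1.0 (fully open).
Only numpy, scipy, OpenCV 4.12 (cv2) and the standard library are available. Lean on these libraries where they do the work, as an engineer would, in place of code of your own. Each camera call takes 0.05 s, during which the arm holds its last target. There are 200 camera calls.

TASK

The supply module standing on the black service plate has to lie on its back, controls up, ready for service. Push it over, away from its control panel and towards the metal stop bar, so that it falls onto its back on the plate, then push it along until its top end lies squarely and fully against that bar, without overhanging the plate's sides. Only push it, never lift or carry it; leave everything else where it stands, and finish with the robot clear of it.

Things in the scene. Friction and masses are not known exactly. Their poses are not given: they have to be found in the camera images.
- module: grey supply module to work on, loose, 60 mm deep (its x) x 90 wide (y) x 140 tall (z), about 0.6 kg, standing on the front part of the service plate. Origin: centre of its underside (foot); +z runs from foot to top end. Control panel: -x face; flat back: +x face, towards the stop bar. Two knobs stand 10 mm out of the panel, 50 mm above the foot, 22 mm either side of the middle
- module_top (a point): centre of the module's top end (140 mm along its z from the origin). From 65 mm above the foot up to here the panel is flat to push on (its dark meter window is flush). Lying on its back the module is 60 mm high (knobs 70), its -x points up and its flat foot end, 90 x 60 mm, faces away from the stop bar
- module_back_edge (a point): middle of the lower edge of the module's back (30 mm along its x from the origin). Pushed high on the panel the module tips about this edge, which stays down on the plate; it falls by itself once leaning more than about 25 degrees
- cradle: black rubber-faced service plate, fixed to the table: 285 mm long (its x, from -150 to 135 mm) x 180 wide (y), 8 thick, with an aluminium stop bar across its far (+x) end. Origin: on its centre line, at table height. The bar spans the full width from x = 115 to 131 mm, its top 38 mm above the table. The lying module slides on the plate with less than 12 N
- stop_face (a point): middle of the stop bar's face that looks towards the module, at the height of the plate's top (8 mm above the table); axes as those of the plate
- spare: a second module, identical in looks and size (60 x 90 x 140 mm), standing on the table beside the plate; not part of the job. Origin: centre of its underside
- mug: white ceramic mug, 76 mm across, 90 mm tall; bystander. Origin: centre of its underside
- motor: small brass motor on a 34 mm square steel flange, 48 mm tall, standing close beside the plate; bystander. Origin: centre of its underside
- screwdriver: screwdriver, about 160 mm long, lying close beside the plate; bystander. Its x runs along its length, handle to -x
- switch_box: white box with a push knob on top, 60 x 60 mm, 57 mm tall, on the table to the side; bystander. Origin: centre of its underside
- platter: dark steel disc, 150 mm across, 14 mm thick, lying on the table to the side; bystander. Origin: centre of its underside
- jar: clear jar with a white cap, 60 mm across, 80 mm tall, standing on the table to the side; bystander. Origin: centre of its underside
Things that resemble listed ones, but are neither listed nor needed, are in the scene too. What is shaped like the module but orange or yellow is not meant.

How it is judged:
By the outcome, as a careful person would: the job done as asked, in the order asked, and still so for the second after the job is handed in, with the robot touching nothing.
It also fails if it takes over 42 s, if anything falls off the work surface, if the arm or the gripper's body presses on something with over 40 N, if the wrist force passes 120 N, or if a joint passes its speed limit or range.

## Working session

There is one attempt and no reset: what is moved stays moved. The work goes in short steps, Python scripts to look and compute and a tool call to move; the robot and the scene stay as the last step left them, time stands still between calls to the robot, and variables do not carry over. Pictures are saved under pics/ and viewed, about 8 in all and at most 12, crops included, and the job is handed in when it is done.

Besides the shell and the picture viewer there is one more tool, called after "Request:" as name(argument=value, ...) on one line, values as JSON. drive_tool: Moves the arm, as the interface text tells. Shifts and turns lie within -1 to 1; 1 stands for 0.12 m of shift or 45 degrees of turn. Its arguments: {"type":"object","properties":{"motion":{"type":"array","items":{"type":"array","items":{"type":"number","minimum":-1,"maximum":1}}},"grip_force":{"type":"number"}},"required":["motion"]}

```bash
mkdir -p pics; python3 - <<'E'
from bench import arm
import cv2
for n in ("side","top"):
    cv2.imwrite(f"pics/{n}0.png",cv2.resize(arm.capture(n),(800,600),interpolation=cv2.INTER_CUBIC))
    print(n,arm.camera_params(n))
print(arm.camera_params("wrist"));print(arm.observe())
E
```

```text
side {'fov_y': 44.091933416347516, 'cx': 258.75656544758635, 'cy': 195.14756898743963, 'extrinsics': array([[ 0.7568192 , -0.3309018 ,  0.56367429, -0.28086536],
       [-0.65359385, -0.37480556,  0.65752253, -0.94373927],
       [-0.00630713, -0.86603972, -0.49993542,  0.83651722],
       [ 0.        ,  0.        ,  0.        ,  1.        ]])}
top {'fov_y': 44.00095235227426, 'cx': 255.38937808579263, 'cy': 193.34068903560433, 'extrinsics': array([[-0.0203879 , -0.98364043,  0.17898557,  0.3066151 ],
       [-0.9994404 ,  0.02479982,  0.02244657, -0.01311361],
       [-0.02651817, -0.17842777, -0.98359561,  1.55807426],
       [ 0.        ,  0.        ,  0.        ,  1.        ]])}
{'fov_y': 69.40942484741397, 'cx': 257.897720389672, 'cy': 192.7116202059984, 'tool_from_camera': array([[ 9.99999625e-01, -8.65341302e-04,  3.54956280e-05,
        -1.62284299e-04],
       [ 8.09838522e-04,  9.48815044e-01,  3.15831216e-01,
        -8.04716638e-02],
       [-3.06980581e-04, -3.15831068e-01,  9.48815389e-01,
        -1.42815653e-01],
       [ 0.00000000e+00,  0.00000000e+00,  0.00000000e+00,
         1.00000000e+00]])}
{'time': 0.1, 'joint_positions': array([ 9.25198564e-01,  2.59269417e-01,  1.53598582e+00,  1.86118918e-05,
        1.34801554e+00, -2.02781792e-01]), 'joint_velocities': array([ 8.44159537e-04, -2.05672192e-03, -4.14109394e-03, -9.05885063e-04,
        7.47912812e-05, -1.05000104e-03]), 'joint_efforts': array([ 1.11754889e-03, -4.46972466e+01, -2.91245914e+01, -4.94742762e-04,
        6.30314142e-03, -4.85575228e-06]), 'tool_pos': array([0.23533394, 0.49657476, 0.23055333]), 'tool_rot': array([ 8.45129650e-01,  5.34560727e-01, -7.88121753e-04,  2.88038868e-04]), 'wrist_force': array([ 0.79880018, -0.65368537, -0.75534724]), 'ft_torque': array([ 0.02707816, -0.0108049 , -0.0135352 ]), 'width': 1.0041905211113156}
```

View pics/side0.png

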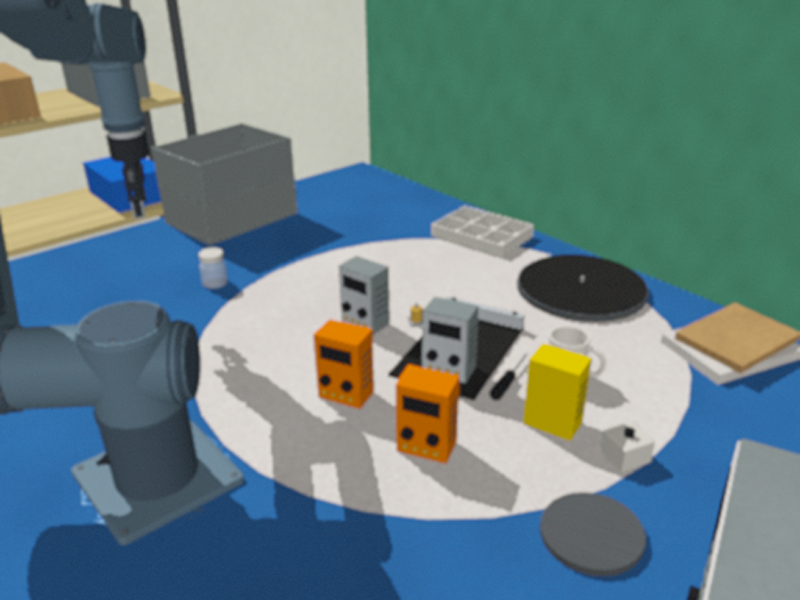

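View pics/top0.png

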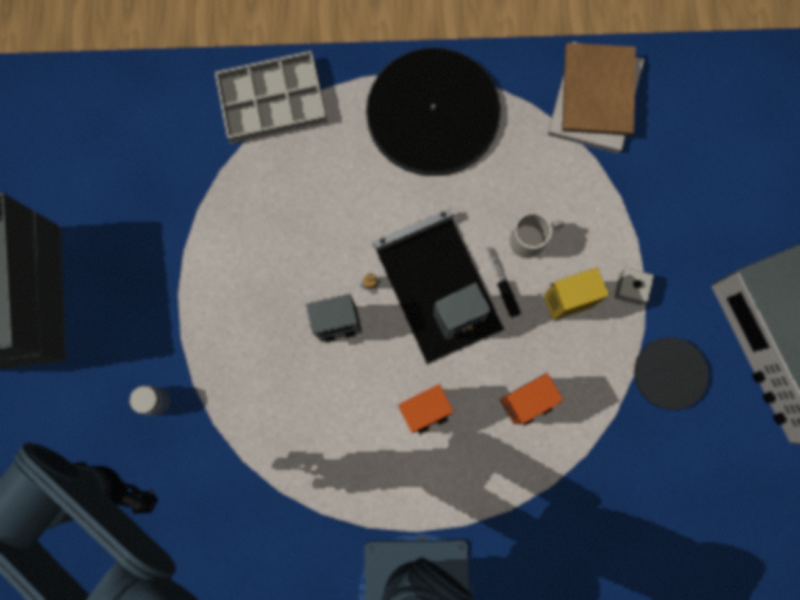

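The side and top views show the grey module standing on the plate at top (462,310), with the plate at (440,285), the stop bar running from (378,243) to (450,215), and the spare at (333,317). I'll enlarge this area.

```bash
python3 - <<'E'
from bench import arm
import cv2,numpy as np
im=arm.capture("top")[130:240,225:335]
a=cv2.resize(im,(580,580),interpolation=cv2.INTER_CUBIC)
a=np.clip(255*(a/255.)**0.6,0,255).astype('uint8')
cv2.imwrite("pics/t1.png",a)
im=arm.capture("side")[180:260,240:350]
a=cv2.resize(im,(792,576),interpolation=cv2.INTER_CUBIC)
a=np.clip(255*(a/255.)**0.7,0,255).astype('uint8')
cv2.imwrite("pics/s1.png",a)
E
```

```text
(no output)
```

View pics/t1.png

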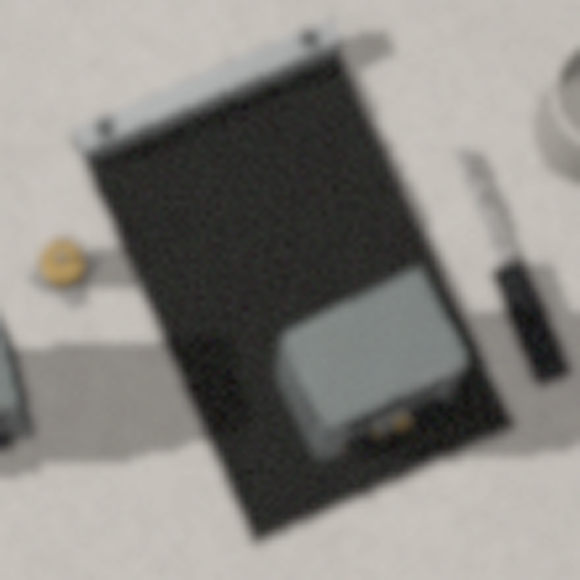

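View pics/s1.png

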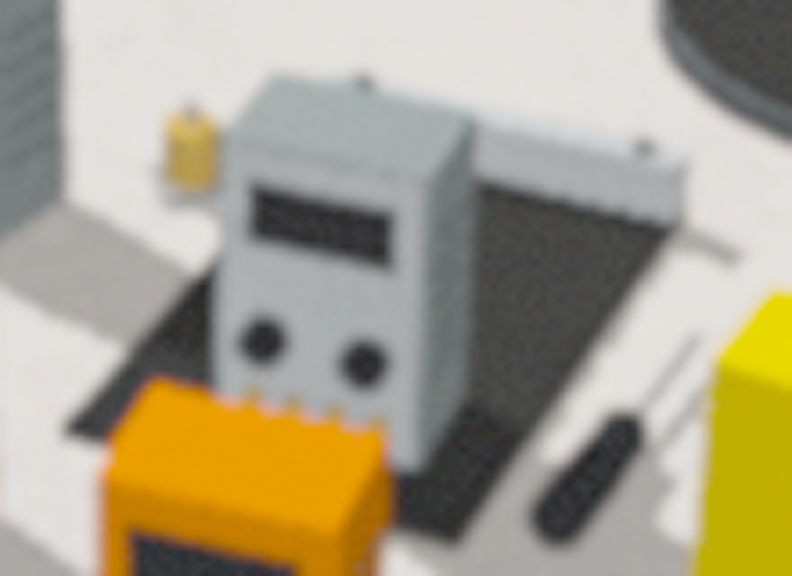

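```bash
cat > h.py <<'E'
import numpy as np
from scipy.optimize import least_squares
from bench import arm
def proj(P,n):
    c=arm.camera_params(n); E=c["extrinsics"]; f=192/np.tan(np.radians(c["fov_y"]/2))
    q=(np.asarray(P)-E[:3,3])@E[:3,:3]
    return np.c_[f*q[:,0]/q[:,2]+c["cx"],f*q[:,1]/q[:,2]+c["cy"]]
def fit(pts,obs,x0):
    """obs: list of (cam, indices, pixels)"""
    pts=np.array(pts,float)
    def W(p):
        c,s=np.cos(p[2]),np.sin(p[2])
        return np.c_[p[0]+c*pts[:,0]-s*pts[:,1],p[1]+s*pts[:,0]+c*pts[:,1],pts[:,2]]
    r=lambda p:np.concatenate([(proj(W(p)[i],n)-px).ravel() for n,i,px in obs])
    s=least_squares(r,x0); return s.x,s.fun.round(1)
T=lambda a:np.array(a)/(580/110)+[225,130]-.4
S=lambda a:np.array(a)/7.2+[240,180]-.4
E
python3 - <<'E'
from h import *
pl,r=fit([[-.15,.09,.008],[-.15,-.09,.008],[.115,.09,.038],[.115,-.09,.038]],
 [("top",[0,1,2,3],T([(258,540),(510,425),(92,155),(345,50)])),("side",[0,1],S([(68,432),(455,542)]))],[.5,0,.3])
print("plate",pl,np.degrees(pl[2]),r)
z=.148
mo,r=fit([[.03,-.045,z],[-.03,-.045,z],[-.03,.045,z],[.03,.045,z],[-.03,-.045,.008]],
 [("top",[0,1,2,3],T([(420,265),(467,360),(325,427),(280,335)])),("side",[0,1,2,3,4],S([(475,122),(425,185),(232,147),(275,75),(408,470)]))],[.45,-.05,.3])
print("mod",mo,np.degrees(mo[2]),r)
c,s=np.cos(pl[2]),np.sin(pl[2])
print("mod in plate",np.array([[c,s],[-s,c]])@(mo[:2]-pl[:2]))
mo[2]=pl[2]
def tp(n,px,z):
    c=arm.camera_params(n);E=c["extrinsics"];f=192/np.tan(np.radians(c["fov_y"]/2))
    d=E[:3,:3]@[(px[0]-c["cx"])/f,(px[1]-c["cy"])/f,1];return E[:3,3]+d*(z-E[2,3])/d[2]
for nm,q,z in [("orangeL",(425,408),.14),("orangeR",(532,398),.14),("spare",(333,313),.14),("motor",(370,281),.048),("sdHandle",(509,300),.01),("yellow",(577,292),.14)]:
    print(nm,tp("top",np.array(q)*.64,z)[:2].round(3))
E
```

```text
plate [ 0.62882224 -0.05894597  0.38907086] 22.292118182482678 [-0.5  0.9  1.9  0.8 -1.4 -0.5  0.4 -1.8 -1.1 -0.6  0.6  0.4]
mod [ 0.55296075 -0.1015729   0.4248547 ] 24.342381368512445 [ 0.2  0.7  0.3  0.3  0.3  0.5  0.   0.1  0.9 -1.3  0.5 -0.3 -2.1 -1.7
  0.1 -1.   1.2  0.8]
mod in plate [-0.08636137 -0.01066462]
orangeL [ 0.36  -0.026]
orangeR [ 0.374 -0.228]
spare [0.546 0.148]
motor [0.628 0.081]
sdHandle [ 0.587 -0.21 ]
yellow [ 0.576 -0.325]
```

The fit puts the module at about (0.553, -0.102) with yaw about 24°, and the plate at yaw about 22–23°. The bar direction u is about (0.92, 0.39). I'll move behind the panel at height with the jaws half open and their axis across the push.

Request:
drive_tool(motion=[[0.12, -0.32, 0.1, 0, 0, 0.07, 0], [0.12, -0.33, 0.1, 0, 0, 0.07, 0], [0.12, -0.33, 0.1, 0, 0, 0.07, 0], [0.12, -0.33, 0.1, 0, 0, 0.07, 0], [0.12, -0.33, 0.1, 0, 0, 0.07, 0], [0.12, -0.33, 0.1, 0, 0, 0.07, 0], [0.12, -0.33, 0, 0, 0, 0.07, 0], [0.12, -0.33, 0, 0, 0, 0.07, 0]])

```text
time: 1.0
tool_pos: [0.3512, 0.1798, 0.3038]
tool_rot: [0.707, 0.707, 0.001, 0.0]
wrist_force: [0.6, 0.4, -0.7]
width: 0.499
```

Request:
drive_tool(motion=[[0.12, -0.33, 0, 0, 0, 0.07, 0], [0.12, -0.33, 0, 0, 0, 0.07, 0], [0.12, -0.33, 0, 0, 0, 0.07, 0], [0.12, -0.33, 0, 0, 0, 0.07, 0], [0.12, -0.33, 0, 0, 0, 0.07, 0], [0.12, -0.33, 0, 0, 0, 0.06, 0], [0.12, -0.33, 0, 0, 0, 0.05, 0], [0, 0, 0, 0, 0, 0, 0]])

```text
time: 1.8
tool_pos: [0.4528, -0.1004, 0.3026]
tool_rot: [0.571, 0.821, -0.001, 0.0]
wrist_force: [-0.8, 1.1, 0.3]
width: 0.5
```

```bash
python3 - <<'E'
from h import *
import cv2
s=arm.observe();print(s["time"],s["tool_pos"],s["tool_rot"],s["width"])
cv2.imwrite("pics/w1.png",cv2.resize(arm.capture("wrist"),(800,600),interpolation=cv2.INTER_CUBIC))
E
```

```text
1.8 [ 0.45282039 -0.10035193  0.30258567] [ 5.71403817e-01  8.20668650e-01 -7.66341022e-04  2.38544754e-04] 0.4999349064532456
```

View pics/w1.png

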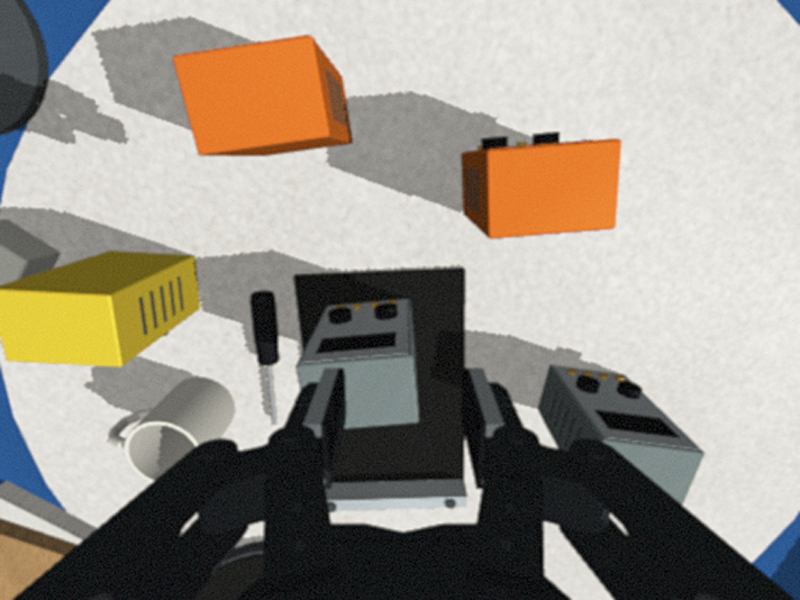

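The wrist view shows the plate's near corners at (296,276) and (463,268), and the bar's right end at about (466,480). The module's top corners are at (300,367), (411,357) and (417,423). I'll refit with these.

```bash
cat >> h.py <<'E'
from scipy.spatial.transform import Rotation as R
_p=proj
def proj(P,n,pose=None):
    if not isinstance(n,tuple): return _p(P,n)
    pos,q=n; c=arm.camera_params("wrist"); f=192/np.tan(np.radians(c["fov_y"]/2))
    X=np.eye(4);X[:3,:3]=R.from_quat(q).as_matrix();X[:3,3]=pos;E=X@c["tool_from_camera"]
    q=(np.asarray(P)-E[:3,3])@E[:3,:3]
    return np.c_[f*q[:,0]/q[:,2]+c["cx"],f*q[:,1]/q[:,2]+c["cy"]]
D=lambda a:(np.array(a)+.5)*.64-.5
E
python3 - <<'E'
from h import *
w=([0.45282039,-0.10035193,0.30258567],[0.5714,0.82067,-7.7e-4,2.4e-4])
P=[[-.15,.09,.008],[-.15,-.09,.008],[.115,.09,.038],[.115,-.09,.038]]
ow=(w,[0,1,2],D([(463,268),(296,276),(466,482)]));
ot=("top",[0,1,2,3],T([(258,540),(510,425),(92,155),(345,50)]));os=("side",[0,1],S([(68,432),(455,542)]))
for o in([ow],[ow,ot,os]):
    pl,r=fit(P,o,[.62,-.06,.39]);print("plate",pl,np.degrees(pl[2]),r)
z=.148
M=[[.03,-.045,z],[-.03,-.045,z],[-.03,.045,z],[.03,.045,z],[-.03,-.045,.008],[-.03,.045,.008]]
mw=(w,[1,2,3,5,4],D([(300,367),(411,357),(417,423),(411,299),(326,305)]))
mt=("top",[0,1,2,3],T([(420,265),(467,360),(325,427),(280,335)]))
ms=("side",[0,1,2,3,4],S([(475,122),(425,185),(232,147),(275,75),(408,470)]))
for o in([mw],[mw,mt,ms]):
    mo,r=fit(M,o,[.55,-.1,.4]);print("mod",mo,np.degrees(mo[2]),r)
    c,s=np.cos(pl[2]),np.sin(pl[2]);print(np.array([[c,s],[-s,c]])@(mo[:2]-pl[:2]))
yaw=np.degrees(2*np.arctan2(w[1][1],w[1][0]));print("tool x yaw",yaw)
u=np.array([np.cos(mo[2]),np.sin(mo[2])])
print("target 60 behind panel",mo[:2]-.09*u, "current rel", mo[:2]-.09*u-w[0][:2])
E
```

```text
plate [ 0.62697765 -0.0572146   0.40426822] 23.16286288147048 [ 1.  -2.5 -2.9 -2.2  2.1  6.8]
plate [ 0.6275484  -0.05789301  0.39898278] 22.86002933034897 [ 0.9 -2.1 -2.9 -2.3  1.3  7.1 -0.3  1.4  1.9  0.8 -2.   0.3 -0.3 -1.6
 -1.4 -0.3  0.6  0.3]
mod [ 0.55494254 -0.1004667   0.43835836] 25.11608400124744 [-2.9 -0.9  1.5 -0.3  1.4  1.  -0.3  0.1  0.3  0.6]
[-0.08344224 -0.01102379]
mod [ 0.55446166 -0.10071043  0.4330262 ] 24.810573394982274 [-2.9 -1.5  1.6 -0.5  1.2  0.8 -0.2 -0.1  0.4  0.1 -0.2  0.1 -0.  -0.4
  0.1  0.  -0.3 -0.2  1.  -1.7  0.8 -0.6 -1.9 -1.9  0.1 -1.2  1.5  0.4]
[-0.08398003 -0.01106157]
tool x yaw 110.30406901476765
target 60 behind panel [ 0.47276865 -0.13847619] current rel [ 0.01994826 -0.03812426]
```

Request:
drive_tool(motion=[[0.085, -0.16, 0, 0, 0, 0.032, 0], [0.085, -0.16, 0, 0, 0, 0.032, 0], [0, 0, -0.3, 0, 0, 0, 0], [0, 0, -0.35, 0, 0, 0, 0], [0, 0, -0.35, 0, 0, 0, 0], [0, 0, -0.3, 0, 0, 0, 0], [0, 0, -0.14, 0, 0, 0, 0], [0, 0, 0, 0, 0, 0, 0]])

```text
time: 2.65
tool_pos: [0.4698, -0.1318, 0.128]
tool_rot: [0.549, 0.836, -0.0, -0.003]
wrist_force: [-0.5, 1.0, -0.6]
width: 0.501
```

```bash
python3 - <<'E'
from h import *
import cv2
s=arm.observe();print(s["time"],s["tool_pos"],s["tool_rot"],s["width"])
a=arm.capture("side")[120:270,200:360]
b=arm.capture("wrist")
cv2.imwrite("pics/c1.png",np.hstack([cv2.resize(a,(400,375)),cv2.resize(b,(400,375),interpolation=cv2.INTER_AREA)]))
E
```

```text
2.65 [ 0.46979907 -0.13182477  0.12800971] [ 5.48599657e-01  8.36078846e-01 -1.04268871e-04 -3.25100750e-03] 0.5005432684498612
```

View pics/c1.png

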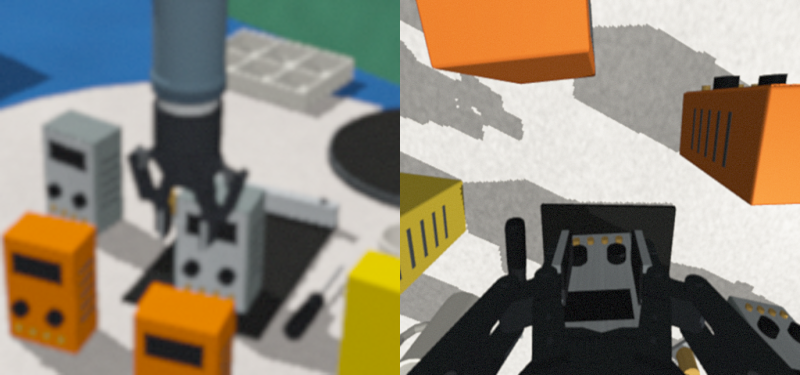

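The gripper is behind the panel and roughly centred on it. I'll start pushing.

Request:
drive_tool(motion=[[0.1, 0.01, 0.02, 0, 0, 0, 0], [0.1, 0.03, 0, 0, 0, 0, 0], [0.09, 0.04, 0, 0, 0, 0, 0], [0.09, 0.04, 0, 0, 0, 0, 0], [0.06, 0.026, 0, 0, 0, 0, 0], [0.06, 0.026, 0, 0, 0, 0, 0], [0.06, 0.026, 0, 0, 0, 0, 0], [0.06, 0.026, 0, 0, 0, 0, 0]])

```text
time: 3.55
tool_pos: [0.547, -0.107, 0.1328]
tool_rot: [0.549, 0.836, 0.0, -0.0]
wrist_force: [-0.7, -0.1, 0.1]
width: 0.505
```

Request:
drive_tool(motion=[[0.06, 0.026, 0, 0, 0, 0, 0], [0.06, 0.026, 0, 0, 0, 0, 0]])

```text
time: 3.75
tool_pos: [0.5615, -0.1009, 0.1328]
tool_rot: [0.549, 0.836, 0.0, 0.0]
wrist_force: [-0.7, 0.1, 0.0]
width: 0.496
```

```bash
python3 - <<'E'
from h import *
import cv2
s=arm.observe();print(s["time"],s["tool_pos"],s["wrist_force"])
a=arm.capture("side")[120:270,200:360]
b=arm.capture("wrist")
cv2.imwrite("pics/c2.png",np.hstack([cv2.resize(a,(400,375)),cv2.resize(b,(400,375),interpolation=cv2.INTER_AREA)]))
E
```

```text
3.75 [ 0.56152903 -0.1008531   0.1328422 ] [-0.73104441  0.0752546   0.04204286]
```

View pics/c2.png

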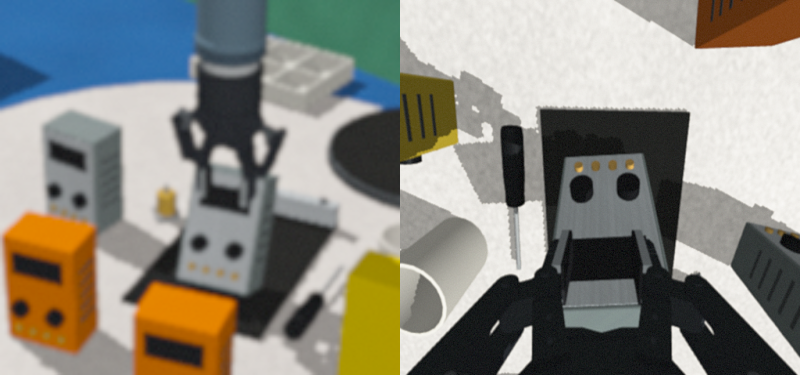

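The module is tipping about its back edge, leaning about 20°. A little more will take it over.

Request:
drive_tool(motion=[[0.06, 0.026, 0, 0, 0, 0, 0], [0.06, 0.026, 0, 0, 0, 0, 0], [0.03, 0.013, 0, 0, 0, 0, 0], [0, 0, 0, 0, 0, 0, 0], [0, 0, 0, 0, 0, 0, 0], [0, 0, 0, 0, 0, 0, 0], [0, 0, 0, 0, 0, 0, 0]])

```text
time: 4.55
tool_pos: [0.5786, -0.0934, 0.1329]
tool_rot: [0.549, 0.836, -0.0, -0.0]
wrist_force: [-0.3, -0.1, 0.5]
width: 0.5
```

Request:
drive_tool(motion=[[-0.16, -0.07, 0.1, 0, 0, 0, 0], [-0.16, -0.07, 0.2, 0, 0, 0, 0], [-0.16, -0.07, 0.3, 0, 0, 0, 0], [-0.16, -0.07, 0.1, 0, 0, 0, 0], [0, 0, 0, 0, 0, 0, 0]])

```text
time: 5.05
tool_pos: [0.5015, -0.1282, 0.2195]
tool_rot: [0.55, 0.835, -0.0, 0.002]
wrist_force: [-1.3, 0.4, -0.1]
width: 0.497
```

```bash
python3 - <<'E'
from h import *
import cv2
s=arm.observe();print(s["time"],s["tool_pos"],s["tool_rot"],s["wrist_force"])
cv2.imwrite("pics/w2.png",cv2.resize(arm.capture("wrist"),(800,600),interpolation=cv2.INTER_CUBIC))
E
```

```text
5.05 [ 0.50148947 -0.12818568  0.21954675] [ 5.49625954e-01  8.35407938e-01 -5.85718523e-05  2.20999142e-03] [-1.28852262  0.4476012  -0.12223539]
```

View pics/w2.png

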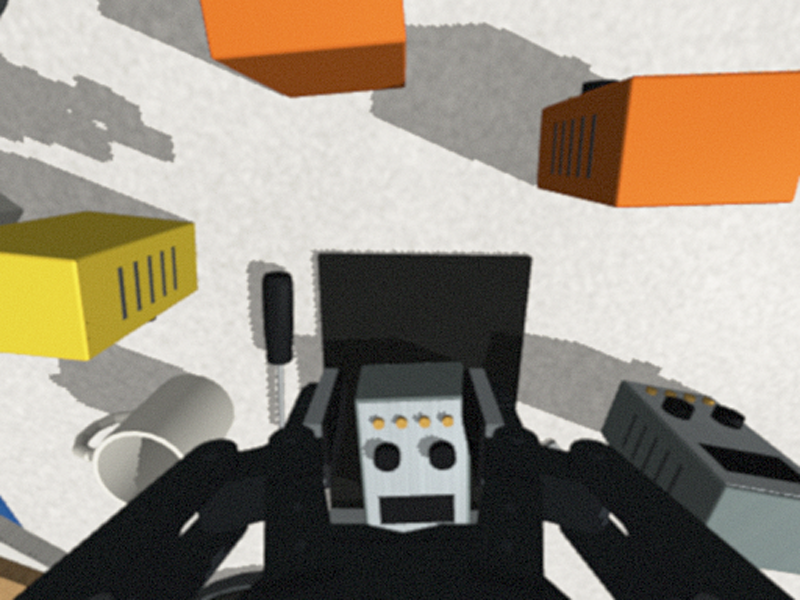

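The module lies on its back. Its foot face has its lower edge at (361,364)–(463,362) and its upper edge at (357,399)–(465,396). I'll measure from these.

```bash
python3 - <<'E'
from h import *
w=([0.50148947,-0.12818568,0.21954675],[5.49625954e-01,8.35407938e-01,-5.9e-5,2.21e-3])
pl,r=fit([[-.15,.09,.008],[-.15,-.09,.008]],[(w,[0,1],D([(531,257),(318,253)]))],[.62,-.06,.39]);print("plate",pl,np.degrees(pl[2]),r)
pl=np.array([.627,-.058,.402])
mo,r=fit([[0,.045,.008],[0,-.045,.008],[0,.045,.068],[0,-.045,.068]],[(w,[0,1,2,3],D([(463,362),(361,364),(465,396),(357,399)]))],[.6,-.06,.4])
print("foot",mo,np.degrees(mo[2]),r)
c,s=np.cos(pl[2]),np.sin(pl[2]);Rt=np.array([[c,s],[-s,c]])
print("foot in plate (goal x -.025)",Rt@(mo[:2]-pl[:2]),"tool in plate",Rt@(np.array(w[0][:2])-pl[:2]))
print("tool yaw",np.degrees(2*np.arctan2(w[1][1],w[1][0]))-90)
E
```

```text
plate [ 0.63124782 -0.05762529  0.3874953 ] 22.201845284188735 [ 1.   0.1 -1.   0. ]
foot [ 0.58787766 -0.0851016   0.43502098] 24.92486635266953 [-1.6 -0.3  0.1 -0.   3.2  0.3 -2.   0.1]
foot in plate (goal x -.025) [-0.04660728 -0.00963408] tool in plate [-0.1429657  -0.01548329]
tool yaw 23.317104479434875
```

Request:
drive_tool(motion=[[0.09, 0.08, -0.2, 0, 0, -0.01, 0], [0.11, 0.06, -0.3, 0, 0, 0, 0], [0, 0, -0.35, 0, 0, 0, 0], [0, 0, -0.35, 0, 0, 0, 0], [0, 0, -0.3, 0, 0, 0, 0], [0, 0, -0.04, 0, 0, 0, 0], [0, 0, 0, 0, 0, 0, 0]])

```text
time: 5.8
tool_pos: [0.5253, -0.1093, 0.0306]
tool_rot: [0.552, 0.834, -0.0, -0.002]
wrist_force: [0.5, -0.2, 0.2]
width: 0.506
```

```bash
python3 - <<'E'
from h import *
s=arm.observe();p=np.array([.627,-.058,.402]);c,k=np.cos(p[2]),np.sin(p[2])
print(s["time"],s["tool_pos"],s["wrist_force"],np.array([[c,k],[-k,c]])@(s["tool_pos"][:2]-p[:2]),np.degrees(2*np.arctan2(s["tool_rot"][1],s["tool_rot"][0]))-90)
E
```

```text
5.8 [ 0.52534886 -0.1093392   0.0306431 ] [ 0.46153579 -0.23592683  0.24712627] [-0.11363451 -0.00747446] 22.97369428458508
```

Request:
drive_tool(motion=[[0.085, 0.036, 0, 0, 0, 0, 0], [0.085, 0.036, 0, 0, 0, 0, 0], [0.085, 0.036, 0, 0, 0, 0, 0], [0.085, 0.036, 0, 0, 0, 0, 0], [0.06, 0.025, 0, 0, 0, 0, 0], [0.046, 0.019, 0, 0, 0, 0, 0], [0.046, 0.019, 0, 0, 0, 0, 0], [0.046, 0.019, 0, 0, 0, 0, 0]])

```text
time: 6.6
tool_pos: [0.5893, -0.0828, 0.0318]
tool_rot: [0.552, 0.834, -0.001, -0.002]
wrist_force: [-5.2, -2.2, 2.3]
width: 0.498
```

Request:
drive_tool(motion=[[0.03, 0.013, 0, 0, 0, 0, 0], [0.03, 0.013, 0, 0, 0, 0, 0]])

```text
time: 6.8
tool_pos: [0.5971, -0.0798, 0.0318]
tool_rot: [0.552, 0.834, -0.001, -0.001]
wrist_force: [-3.2, -2.6, 0.9]
width: 0.5
```

Request:
drive_tool(motion=[[0.02, 0.0085, 0, 0, 0, 0, 0], [0.02, 0.0085, 0, 0, 0, 0, 0]])

```text
time: 7.0
tool_pos: [0.6006, -0.0784, 0.0318]
tool_rot: [0.552, 0.834, -0.002, -0.002]
wrist_force: [-16.0, -8.2, 9.4]
width: 0.501
```

Request:
drive_tool(motion=[[0.015, 0.0065, 0, 0, 0, 0, 0], [0, 0, 0, 0, 0, 0, 0]])

```text
time: 7.2
tool_pos: [0.6005, -0.0783, 0.0318]
tool_rot: [0.552, 0.834, -0.003, -0.003]
wrist_force: [-15.8, -7.8, 9.5]
width: 0.504
```

Request:
drive_tool(motion=[[0.03, 0.013, 0, 0, 0, 0, 0], [0, 0, 0, 0, 0, 0, 0]])

```text
time: 7.4
tool_pos: [0.6003, -0.078, 0.0319]
tool_rot: [0.552, 0.834, -0.005, -0.006]
wrist_force: [-28.5, -12.9, 17.6]
width: 0.5
```

Request:
drive_tool(motion=[[-0.1, -0.043, 0, 0, 0, 0, 0], [-0.2, -0.085, 0, 0, 0, 0, 0], [-0.2, -0.085, 0.1, 0, 0, 0, 0], [-0.15, -0.06, 0.3, 0, 0, 0, 0], [0, 0, 0.35, 0, 0, 0, 0], [0, 0, 0.35, 0, 0, 0, 0], [0, 0, 0.3, 0, 0, 0, 0], [0, 0, 0, 0, 0, 0, 0]])

```text
time: 8.2
tool_pos: [0.5342, -0.1095, 0.2065]
tool_rot: [0.552, 0.834, 0.002, 0.007]
wrist_force: [-0.2, -0.1, 0.5]
width: 0.503
```

```bash
python3 - <<'E'
from h import *
import cv2
s=arm.observe();print(s["time"],s["tool_pos"],s["tool_rot"],s["wrist_force"])
a=arm.capture("side")[150:260,220:350]
b=arm.capture("wrist")
t=arm.capture("top")[125:240,235:345]
cv2.imwrite("pics/wfull.png",b);cv2.imwrite("pics/tfull.png",t)
C=cv2.INTER_CUBIC
cv2.imwrite("pics/c3.png",np.hstack([cv2.resize(a,(400,338),interpolation=C),np.vstack([cv2.resize(t,(323,338),interpolation=C)])]))
cv2.imwrite("pics/w3.png",cv2.resize(b,(800,600),interpolation=C))
E
```

```text
8.2 [ 0.53418239 -0.10952966  0.20653342] [0.55225278 0.83364864 0.0016284  0.00664538] [-0.20878262 -0.09617375  0.54200354]
```

View pics/c3.png

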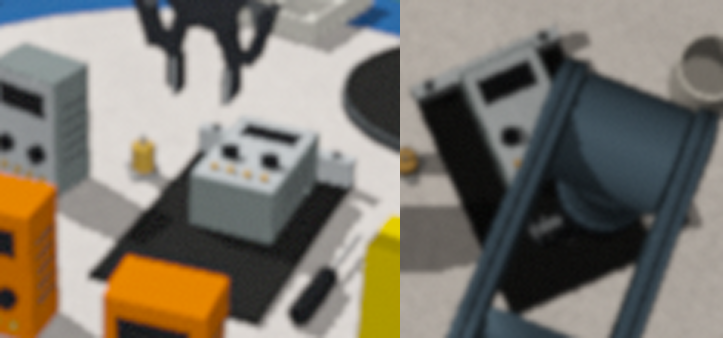

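The module rests at the bar, but the arm hides the top view. I'll withdraw and check squareness.

Request:
drive_tool(motion=[[0, 0, 0.35, 0, 0, 0, 0], [0, 0.1, 0.3, 0, 0, 0, 0], [-0.1, 0.35, 0.1, 0, 0, 0, 0], [-0.1, 0.35, 0, 0, 0, 0, 0], [-0.1, 0.35, 0, 0, 0, 0, 0], [-0.1, 0.35, 0, 0, 0, 0, 0], [-0.1, 0.35, 0, 0, 0, 0, 0], [-0.1, 0.35, 0, 0, 0, 0, 0]])

```text
time: 9.15
tool_pos: [0.4568, 0.1574, 0.2882]
tool_rot: [0.552, 0.834, -0.001, -0.001]
wrist_force: [1.0, 0.6, 0.7]
width: 0.502
```

Request:
drive_tool(motion=[[-0.1, 0.35, 0, 0, 0, 0, 0], [-0.1, 0.35, 0, 0, 0, 0, 0], [-0.1, 0.35, 0, 0, 0, 0, 0], [-0.1, 0.35, 0, 0, 0, 0, 0], [0, 0, 0, 0, 0, 0, 0]])

```text
time: 9.65
tool_pos: [0.4074, 0.3281, 0.2879]
tool_rot: [0.55, 0.835, -0.001, -0.002]
wrist_force: [-0.4, -0.2, -0.3]
width: 0.502
```

```bash
python3 - <<'E'
from h import *
import cv2
t=np.mean([arm.capture("top")[130:240,225:335].astype(float) for _ in range(4)],0)
t=np.clip(255*(t/255)**.6,0,255).astype('uint8')
cv2.imwrite("pics/t2.png",cv2.resize(t,(580,580),interpolation=cv2.INTER_CUBIC))
E
```

```text
(no output)
```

View pics/t2.png

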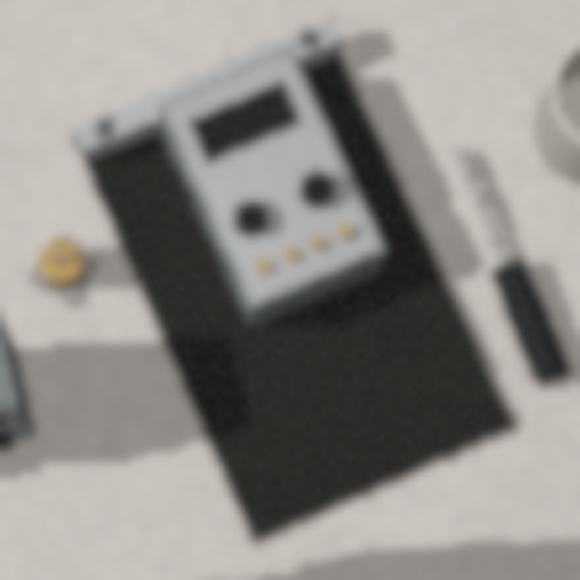

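The top view shows the module flat against the bar. Its sides run at about 23° in the picture, as do the plate's edges, and it has clear margin on both sides. The motor (62,262) and screwdriver (540,320) haven't moved. The arm is clear, so I'll hand in.

```bash
python3 -c "
from bench import arm
print(arm.job_done(), arm.observe()['time'])"
```

```text
the job is handed in; nothing more can be done
the job is handed in; nothing more can be done
```

I tipped the module over by pushing high on its panel. It fell onto its back, and I pushed it by the foot end about 22 mm until it stopped at the bar. Then I backed the arm off and handed in at about 10 s.

- **Seating:** at the end it held still against a push of about 31 N sideways (36 N in all at the wrist). It had been sliding at only 4–6 N, so the bar is what stopped it.
- **Squareness:** in the last top view the module's sides run within about 0.5° of the plate's edges. Its foot edge reads about 1° off, which is as close as I can read that picture.
- **Position on the plate:** it lies about 10 mm off the plate's centre line, leaving about 35 mm to the nearer side.
- **Everything else:** the motor and screwdriver hadn't moved in that view. I didn't re-measure the other bystanders at the end, but the arm touched nothing else that I could see.
- **Disagreements:** my estimates of the plate's angle varied between 22.2° and 23.2°. One reading of the bar's edge in the wrist view was 7 pixels off the fit, probably because I picked the lower edge of the bar. I relied on the contact force for the final seating instead.

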